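# Function check of a lab bench's gas emergency stop

### The job

Function-check the gas emergency stop on the bench: push its mushroom head straight in and let go so that it stays latched in by itself, then turn the head clockwise by pushing round one of its lobes with a fingertip until it springs back out, let it swing back, and finally push the reset button at the other end of the box fully in and let it come out again. It is light fingertip work: do not grip the head or lean hard on it, and do not lift, shift or knock over any of the things standing around.

Things in the scene. Friction and masses are not known exactly. Their poses are not given: they have to be found in the camera images.
- station: Gas emergency-stop station: yellow-topped box screwed to the bench, 87 x 192 mm, lid 60 mm high. Origin: centre of its underside, z up, long side along its y. In a row along y on the lid: mushroom head (axis at x 0, y +48 mm), low pilot lamp (y -22 mm, 29 mm wide, 11 mm high), reset button (y -66 mm). The body includes head and buttons.
- stop_plunger (a joint): How far the mushroom head is pushed in, m: 0 = standing out. It latches when pushed to 0.008 and then rests at about 0.006; from 0.0085 on a stiff spring of 4 N/mm; if not latched it springs back. Pushing in takes 3 N growing to about 9 N. It latches only while the head is not turned.
- stop_head (a joint): Turn of the mushroom head, rad: 0 = rest, grows clockwise seen from above (the way of the white arrows on the lobes), stop at 1.0. A spring of 0.01 to 0.06 N m turns it back to 0. Latched in, the head lets go at 0.35 to 0.5 rad and springs out.
- mushroom_head: The mushroom head itself; origin on its axis, at lid height when standing out (36 mm below its top); its z is up, its y points along the end lobe.
- head_top (a point): Centre of the top of the mushroom head, on its axis, moving and turning with it; 96 mm above the bench when standing out. The head is a dome 47 mm wide, 19 mm high, with three equal lobes like a star knob. The lobes' tops lie 5 mm below this point, their undersides 19 mm below it: 17 mm above the lid when out, 11 mm when latched.
- lobe_tip (a point): Outer end, 35.5 mm from the axis and at half height, of the lobe that points to the end of the box, away from the lamp (station +y at rest). The other lobes stand 120 degrees to either side. Each is 17 mm wide, 14 mm high, with straight flanks and a round end.
- reset_button (a joint): How far the reset button is pushed in, m: 0 = out, 0.006 = fully in; springs back, 1.5 N to 4 N.
- reset_top (a point): Centre of the top of the reset button, a plain white round push button 24 mm wide standing 15 mm above the lid in a steel ring 31 mm wide and 5 mm high, at the end of the box away from the mushroom head.
- burner: Loose bystander: gas-cartridge burner, red can with blue collar, 114 mm wide, 223 mm high. Origin: centre of its underside, as for all the following; z up.
- tube_rack: Loose bystander: white rack 72 x 120 mm (long along its y) with three capped tubes, 120 mm high.
- dish: Loose bystander: covered culture dish, 90 mm wide, 15 mm high.
- wash_bottle: Loose bystander: white wash bottle 64 mm wide, 190 mm high, spout along its +x to 63 mm.
- beaker: Loose bystander: glass beaker 60 mm wide, 80 mm high.
- flask: Loose bystander: stoppered conical flask 68 mm wide, 120 mm high.
- loop: Loose bystander: inoculating loop lying flat, black square handle 105 x 9 x 9 mm centred on the origin along its x, wire on to x +143 mm.

How it is judged (in metres and radians):
On the way, in this order (a step that is already met when the one before it is completed fails the run):
1. the mushroom head is in and stays in with no finger on it (value of joint stop_plunger above 0.005 m and contact force between the fingers and mushroom_head below 0.2 N), for 0.2 s.
2. the head is turned clockwise (value of joint stop_head above 0.25 rad).
3. the head has sprung out and swung back (value of joint stop_plunger below 0.0015 m and value of joint stop_head below 0.1 rad), for 0.1 s.
4. the reset button is pushed fully in (value of joint reset_button above 0.0045 m), for 0.05 s.
At the end, for the whole second after the job is handed in: The mushroom head stands out (within 1.5 mm) and is turned back (within 0.1 rad), the reset button is out (within 1 mm), and every bystander stands within 15 mm of where it was, at rest (all of step 3 and value of joint reset_button below 0.001 m and distance of each of burner, tube_rack, dish, wash_bottle, beaker, flask, loop from where it was at the start of the episode below 0.015 m and linear speed of each of burner, tube_rack, dish, wash_bottle, beaker, flask, loop below 0.02 m/s); the robot touches nothing.
It fails at once if the mushroom head is gripped to turn it: more than 20 N of finger force on it while it is turned (value of joint stop_head above 0.15 rad and contact force between the fingers and mushroom_head above 20 N).
It fails at once if the mushroom head is leaned on hard: more than 60 N (contact force between the fingers and mushroom_head above 60 N).
It fails at once if a bystander is lifted, carried or shifted by more than 15 mm, or tipped (distance of any of burner, tube_rack, dish, wash_bottle, beaker, flask, loop from where it was at the start of the episode above 0.015 m or angle between any of burner, tube_rack, dish, wash_bottle, beaker, flask, loop's own z axis and vertical above 0.25 rad).
It also fails if it takes over 51 s, if anything falls off the work surface, if the arm or the gripper's body presses on something with over 40 N, if the wrist force passes 120 N, or if a joint passes its speed limit or range.

### The arm

A 6-joint arm with a two-finger parallel gripper is mounted at the origin on the work surface. World frame = base frame: x ahead of the robot, y to its left, z up, the work surface at z = 0. Lengths are in mm, angles in rad, forces in N, time in s.
With the tool pointing down it reaches from about 275 to 725 mm from the base axis. Payload 15.9 kg.
Tool frame: the origin (TCP) lies between the finger pads; the fingertips stand 25 mm ahead of it and the grasp point (between the pads) lies 6 mm ahead of it; z points along the fingers, y is the line along which they close (so a half turn about z gives the same grasp; the last joint's range is limited). The gripper opens to 85 mm and grips with 20 to 120 N. Pads are 22 mm wide; open, the fingers measure 114 mm over their backs; the gripper's body (76 mm by 85 mm) begins 54 mm behind the grasp point. The pads swing forward as they close: fully open they stand 13 mm farther back than shut.
Start: joints at [1.2, 0.213, -0.034, 1.323, 0, 1.571], TCP at [181.174, 466.006, 256.306] pointing down, gripper open.
Joint ranges: [-2.98, 2.98], [-0.74, 1.72], [-1.14, 1.35], [-2.1, 2.04], [-1.57, 1.44], [-3.14, 3.14]. Speed limits (rad/s): [1.89, 1.89, 2.39, 2.57, 3.14, 3.14].

### API

Orientations are given as a 3x3 rotation matrix whose columns are the frame's x, y, z axes.
In Python, from workcell import r gives the robot as it stands.
- The arm moves only by the tool send_rows, never from a script. Its argument "rows" is one flat list of numbers, 4 for each row, row after row: the shift along the tool's x, y, z in cm, then the turn about the tool's z in degrees. In form: [x, y, z, turn, x, y, z, turn, ...]. A call has 1 to 20 rows; each row shifts and turns the commanded pose from where the row before left it, along the tool's axes as they then stand; what a row does not reach is not made up. A row lasts 1/8 s, in which the tool goes at most 62.5 mm and 10.7 degrees, less where a joint would pass 70% of its speed; a pose out of reach is approached as far as the arm can. A call is refused whole if a number of a shift passes 6.25 or a number of a turn 10.7, either way. A call with a gripper value outside its range is refused whole. "hand" is the finger opening in cm, from 0 to 8.54, set as the call begins (left out, the last holds). The fingers move at their own pace and stop on an object; "force" is the grip in N (left out, the last holds). Time passes only in rows, so rows that do not move let the fingers close. It gives the time, the measured TCP pose, the force, the opening and the grip force at its end, in the units of the state.
- r.state(): the state, without advancing time (a new reading comes with each control period).
- r.capture(name): name is "scene" or "top" or "wrist"; returns the picture (480x640x3 uint8, red, green, blue); there is no depth.
- r.get_calibration(name): a dict with "K" (3x3 intrinsics, pixels), "world_from_camera" (4x4, takes a point from camera to world coordinates). Camera axes: x right, y up, looking along -z (the intrinsics and any distortion apply to the point x, -y, -z); pixel columns grow to the right and rows downward; lengths in mm; the calibration is good to about 2 mm. A picture is of the moment at which its call begins: read the wrist's pose just before it. get_calibration takes no time and is no camera call; for the wrist camera it gives the pose at the moment of the call.
- r.hand_in(): hands the job in; it is judged then, once.
Trained networks look in the newest picture that a camera, given by its name, has taken for a name from the list of things; names that differ only in an ending like _2 or _b are one class to them, and where a whole thing is asked for, a point or a joint stands for the part that bears it (a point fixed in the world has none). Each returns a list of dicts, best first, with "confidence" (0 to 1); they miss things now and then, are a little off and sometimes report something else, mostly with a low value. They report only what shows in the picture. A call takes as long as a camera call.
- r.search_frame(camera, label): "at" ([x, y, z] in mm, in world coordinates, good to about 4 mm: the middle of the surface that is visible of it).
- r.outline_of(camera, label): "pixels" (480x640 bool, what is visible of it).
The state is a dict: "time": time; "qpos": joint angles; "joint_velocities": joint speeds; "joint_efforts": joint torques, N m; "tcp_pos": TCP position; "orientation": TCP orientation; "contact_force": force on the tool from outside, world axes, zero at the start; "torque": the same for the moment, N m; "gripper_width": finger opening in mm; "finger_force": force on a finger pad.
Only numpy, scipy, OpenCV 4.12 (cv2) and the standard library are available. Lean on these libraries where they do the work, as an engineer would, in place of code of your own. Each camera call takes 0.05 s, during which the arm holds its last target. There are 200 camera calls.

## Working session

There is one attempt and no reset: what is moved stays moved. The work goes in short steps, Python scripts to look and compute and a tool call to move; the robot and the scene stay as the last step left them, time stands still between calls to the robot, and variables do not carry over. Pictures are saved under pics/ and viewed, at most 10 in all, crops included, and the job is handed in when it is done.

Besides the shell and the picture viewer there is one more tool, called after "Emit:" in YAML: its name, and indented under it one key for each argument. send_rows: Moves the arm, as the interface text tells. Its arguments: {"type":"object","properties":{"rows":{"type":"array","items":{"type":"number"}},"hand":{"type":"number"},"force":{"type":"number"}},"required":["rows"]}

```bash
mkdir -p pics; ls; cat > h.py <<'E'
from workcell import r
import numpy as np, cv2
def save(n,img): cv2.imwrite(f'pics/{n}.png',img[:,:,::-1])
def proj(cam,p):
    c=r.get_calibration(cam);T=np.linalg.inv(c['world_from_camera']);q=T[:3,:3]@np.array(p,float)+T[:3,3]
    u=c['K']@np.array([q[0],-q[1],-q[2]]);return u[:2]/u[2]
def ray(cam,uv,z):
    c=r.get_calibration(cam);T=np.array(c['world_from_camera']);d=np.linalg.inv(c['K'])@np.array([uv[0],uv[1],1.]);d=T[:3,:3]@np.array([d[0],-d[1],-d[2]]);o=T[:3,3]
    return o+d*(z-o[2])/d[2]
E
python3 - <<'E'
from h import *
for cam in ['top','scene']:
    im=r.capture(cam);save(cam+'0',im)
    for n in ['station','mushroom_head','head_top','lobe_tip','reset_top','burner','tube_rack','dish','wash_bottle','beaker','flask','loop']:
        d=r.search_frame(cam,n)
        print(cam,n,[(np.round(x['at'],0).tolist(),round(x['confidence'],2)) for x in d[:2]])
s=r.state();print(s['time'],s['tcp_pos'],s['orientation'])
print({k:v for k,v in r.get_calibration('top').items()})
E
```

```text
pics
top station [([582.0, -164.0, 59.0], 0.71), ([574.0, -493.0, 136.0], 0.4)]
top mushroom_head [([551.0, -120.0, 94.0], 0.54)]
top head_top [([552.0, -118.0, 89.0], 0.58)]
top lobe_tip [([549.0, -125.0, 93.0], 0.91), ([627.0, -62.0, 40.0], 0.23)]
top reset_top [([615.0, -220.0, 75.0], 0.49)]
top burner [([571.0, -495.0, 135.0], 0.93)]
top tube_rack [([676.0, -304.0, 80.0], 0.73)]
top dish [([478.0, -193.0, 14.0], 0.95)]
top wash_bottle [([556.0, 482.0, 118.0], 0.72)]
top beaker [([773.0, -162.0, 40.0], 0.85)]
top flask [([626.0, -58.0, 40.0], 0.83)]
top loop [([504.0, -50.0, 8.0], 0.59), ([580.0, -158.0, 58.0], 0.5)]
scene station [([607.0, -160.0, 61.0], 0.98)]
scene mushroom_head [([558.0, -121.0, 90.0], 0.59)]
scene head_top [([564.0, -122.0, 94.0], 0.63)]
scene lobe_tip [([563.0, -121.0, 96.0], 0.75), ([559.0, -120.0, 90.0], 0.4)]
scene reset_top [([620.0, -217.0, 78.0], 0.45)]
scene burner [([610.0, -497.0, 120.0], 0.63)]
scene tube_rack [([700.0, -305.0, 70.0], 0.71), ([621.0, -217.0, 72.0], 0.49)]
scene dish [([473.0, -204.0, 20.0], 0.69), ([620.0, -217.0, 73.0], 0.19)]
sce
[... 260 characters left out ...]
01961117 256.30400992] [[-9.32045521e-01  3.62341201e-01  4.00162091e-06]
 [ 3.62341201e-01  9.32045521e-01  1.56390350e-05]
 [ 1.93697387e-06  1.60262447e-05 -1.00000000e+00]]
{'K': array([[528.01521827,   0.        , 321.74800062],
       [  0.        , 528.01521827, 229.03744961],
       [  0.        ,   0.        ,   1.        ]]), 'world_from_camera': array([[-1.09358268e-02,  9.91990958e-01, -1.25834600e-01,
         4.23327095e+02],
       [-9.99549932e-01, -1.43602147e-02, -2.63385282e-02,
        -2.92782759e+01],
       [-2.79345937e-02,  1.25489932e-01,  9.91701535e-01,
         1.38134994e+03],
       [ 0.00000000e+00,  0.00000000e+00,  0.00000000e+00,
         1.00000000e+00]])}
```

```bash
python3 - <<'E'
from h import *
im=cv2.imread('pics/top0.png')
p=proj('top',[585,-165,60]);print(p)
x,y=int(p[0]),int(p[1]);x0,y0=x-100,max(0,y-75)
print(x0,y0);c=im[y0:y0+150,x0:x0+200];cv2.imwrite('pics/topc.png',cv2.resize(c,(800,600),interpolation=cv2.INTER_CUBIC))
E
```

```text
[389.70326235 230.42559106]
289 155
```

View pics/topc.png

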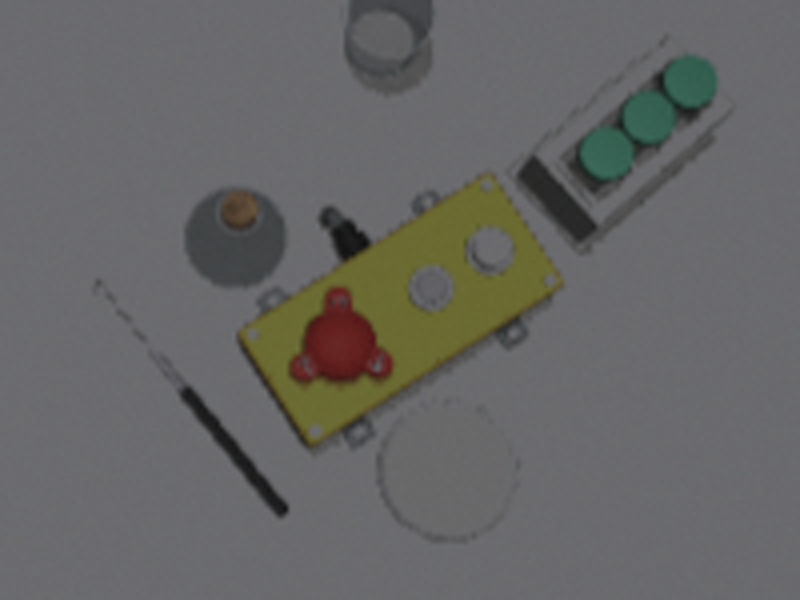

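View pics/scene0.png

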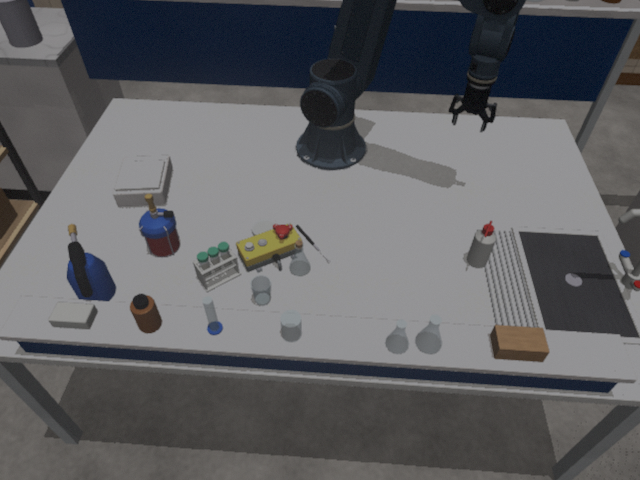

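Crop of the top view: head centre at crop (340,343), lobes at (338,300), (305,368) and (379,364), lamp (430,288), reset (490,250). The end lobe points lower left, towards the loop. The flask and tube rack are the nearest tall things. In the scene view the arm is clear and nothing stands in the near side of the box.

```bash
cat >> h.py <<'E'
def fit(cam,im):
    """station pose (x,y,yaw of station y axis) from lid corners at z=60, red blob, reset"""
    hsv=cv2.cvtColor(im,cv2.COLOR_RGB2HSV)
    m=((hsv[:,:,0]>20)&(hsv[:,:,0]<38)&(hsv[:,:,1]>110)).astype(np.uint8)
    n,l,s,c=cv2.connectedComponentsWithStats(m);k=1+np.argmax(s[1:,4])
    pts=np.argwhere(l==k)[:,::-1].astype(np.float32)
    w=np.array([ray(cam,p,60)[:2] for p in pts],np.float32)
    rect=cv2.minAreaRect(w)
    red=((hsv[:,:,0]<8)|(hsv[:,:,0]>172))&(hsv[:,:,1]>150)
    return rect,m,red
E
python3 - <<'E'
from h import *
im=cv2.imread('pics/top0.png')[:,:,::-1].copy()
rect,m,red=fit('top',im);print(rect)
for n,uv,z in [('head',(340,343),92),('tipend',(305,368),86),('tip2',(338,300),86),('tip3',(379,364),86),('lamp',(430,288),71),('reset',(490,250),75)]:
    print(n,ray('top',(289+uv[0]/4,155+uv[1]/4),z).round(1))
print([ray('top',(289+u/4,155+v/4),60).round(0)[:2] for u,v in [(490,172),(563,283),(312,445),(240,338)]])
print(r.get_calibration('wrist'))
E
```

```text
((582.4371337890625, -161.76815795898438), (87.00199890136719, 190.73289489746094), 31.63376235961914)
head [ 556.2 -122.7   92. ]
tipend [ 541.7 -101.3   86. ]
tip2 [ 583.4 -122.5   86. ]
tip3 [ 543.5 -146.7   86. ]
lamp [ 592. -181.   71.]
reset [ 614.8 -218.4   75. ]
[array([ 667., -222.]), array([ 595., -266.]), array([ 496., -106.]), array([563., -62.])]
{'K': array([[347.79099864,   0.        , 318.48395271],
       [  0.        , 347.79099864, 230.40162918],
       [  0.        ,   0.        ,   1.        ]]), 'world_from_camera': array([[ 3.61404188e-01, -8.92371694e-01, -2.70295714e-01,
         1.14372564e+02],
       [ 9.32409073e-01,  3.46064991e-01,  1.04174577e-01,
         4.92514598e+02],
       [ 5.77440333e-04, -2.89675305e-01,  9.57124801e-01,
         3.74071980e+02],
       [ 0.00000000e+00,  0.00000000e+00,  0.00000000e+00,
         1.00000000e+00]])}
```

Emit:
send_rows:
  rows: [-1.8,-1.3,0,0,-3,-2.2,0,0,-3.6,-2.6,0,0,-3.7,-2.7,0,0,-3.7,-2.7,0,0,-3.7,-2.7,0,0,-3.7,-2.7,0,0,-3.7,-2.7,0,0,-3.7,-2.7,0,0,-3.7,-2.7,0,0,-3.7,-2.7,0,0,-3.7,-2.7,0,0,-3.7,-2.7,0,0,-3.7,-2.7,0,0,-3.6,-2.6,0,0,-2.6,-1.9,0,0,-0.7,-0.6,0,9.3,0,0,0,9.3,0,0,0,9.3,0,0,0,9.3]
  hand: 0
  force: 20

```text
time: 3.8
tcp_pos: [554.2, -118.9, 256.3]
orientation: [[-0.518, 0.855, -0.0], [0.855, 0.518, -0.0], [0.0, -0.0, -1.0]]
contact_force: [0.5, 0.2, -0.9]
gripper_width: 0.0
finger_force: 0.0
```

```bash
python3 - <<'E'
from h import *
s=r.state();print(s['time'],s['tcp_pos'],s['orientation'].round(3).tolist(),s['gripper_width'],s['contact_force'])
im=r.capture('wrist');save('w1',im)
rect,m,red=fit('wrist',im);print(rect)
print(proj('wrist',[557,-121,96]),proj('wrist',[617,-218,75]))
E
```

```text
3.8 [ 554.23531898 -118.91978176  256.33741302] [[-0.518, 0.855, -0.0], [0.855, 0.518, -0.0], [0.0, -0.0, -1.0]] 0.028187080765399577 [ 0.46954225  0.15220937 -0.91148182]Traceback (most recent call last):
  File "<stdin>", line 4, in <module>
  File "h.py", line 16, in fit
    w=np.array([ray(cam,p,60)[:2] for p in pts],np.float32)
                ~~~^^^^^^^^^^
  File "h.py", line 8, in ray
    c=r.get_calibration(cam);T=np.array(c['world_from_camera']);d=np.linalg.inv(c['K'])@np.array([uv[0],uv[1],1.]);d=T[:3,:3]@np.array([d[0],-d[1],-d[2]]);o=T[:3,3]
ValueError: time passes only in moves, steps and waits
```

View pics/w1.png

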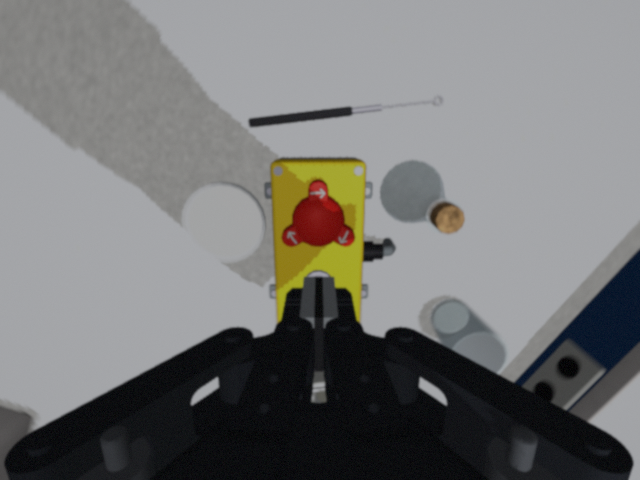

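Wrist view: head centre (318,220), end lobe (317,190) with its arrow pointing right. Box edges are at columns 273 and 365, closed fingertips at about (319,280). The fingertips are narrow.

```bash
python3 - <<'E'
from h import *
C=np.array([582.4,-161.8]);a=np.radians(31.6);X=np.array([np.cos(a),np.sin(a)]);Y=np.array([-X[1],X[0]])
for n,uv,z in [('head',(318,220),92),('tip',(317,184),82),('c1',(273,160),60),('c2',(365,160),60),('l2',(290,238),88),('l3',(346,238),88)]:
    p=ray('wrist',uv,z)[:2]; print(n,p.round(1),'station',((p-C)@X).round(1),((p-C)@Y).round(1))
for n,uv in [('f1',(302,280)),('f2',(336,280))]: print(n,ray('wrist',uv,231).round(1))
s=r.state();p=s['tcp_pos'][:2];print(((p-C)@X),((p-C)@Y))
E
```

```text
head [ 557.3 -121.2] station -0.2 47.7
tip [541.8 -97. ] station -0.6 76.5
c1 [ 499.  -101.7] station -39.5 94.9
c2 [569.3 -59.8] station 42.3 93.7
l2 [ 545.2 -148.4] station -24.6 30.9
l3 [ 586.9 -123.6] station 23.8 30.2
f1 [ 546.3 -116.6  231. ]
f2 [ 559.4 -108.8  231. ]
-1.4919358535934433 51.302807977009195
```

Emit:
send_rows:
  rows: [-0.1,0.05,1,0,-0.1,0.05,2,0,-0.13,0.05,2.5,0,0,0,2.5,0,0,0,2.5,0,0,0,1.5,0,0,0,0.8,0,0,0,0.2,0,0,0,0,0]

```text
time: 4.97
tcp_pos: [558.2, -120.2, 126.8]
orientation: [[-0.524, 0.852, 0.001], [0.852, 0.524, -0.0], [-0.001, 0.001, -1.0]]
contact_force: [-0.0, 0.3, 0.7]
gripper_width: 0.1
finger_force: 0.0
```

Emit:
send_rows:
  rows: [0,0,0.3,0,0,0,0.3,0,0,0,0.3,0,0,0,0.3,0,0,0,0.2,0,0,0,0,0]

```text
time: 5.72
tcp_pos: [558.1, -120.2, 112.5]
orientation: [[-0.523, 0.852, 0.001], [0.852, 0.523, -0.0], [-0.0, 0.0, -1.0]]
contact_force: [-0.3, 0.3, 4.8]
gripper_width: 0.3
finger_force: 2.8
```

Emit:
send_rows:
  rows: [0,0,0.15,0,0,0,0.1,0,0,0,0,0]

```text
time: 6.1
tcp_pos: [558.3, -120.2, 110.4]
orientation: [[-0.523, 0.852, 0.001], [0.852, 0.523, -0.0], [-0.001, 0.001, -1.0]]
contact_force: [-1.5, 0.9, 11.4]
gripper_width: 0.0
finger_force: 5.8
```

Emit:
send_rows:
  rows: [0,0,0.1,0,0,0,0,0]

```text
time: 6.35
tcp_pos: [558.3, -120.2, 109.6]
orientation: [[-0.523, 0.852, 0.001], [0.852, 0.523, -0.0], [-0.001, 0.001, -1.0]]
contact_force: [-2.9, 1.4, 14.2]
gripper_width: -0.3
finger_force: 7.2
```

Emit:
send_rows:
  rows: [0,0,-0.5,0,0,0,-1,0,0,0,-1.5,0,0,0,-1,0,0,0,0,0,0,0,0,0,1,-0.8,0,0,1.6,-1.5,0,0,1,-0.8,0,0,0,0,0,0]

```text
time: 7.6
tcp_pos: [512.0, -105.4, 149.0]
orientation: [[-0.524, 0.852, 0.0], [0.852, 0.524, -0.0], [-0.0, 0.0, -1.0]]
contact_force: [0.5, 0.9, -0.3]
gripper_width: 0.3
finger_force: 0.0
```

```bash
python3 - <<'E'
from h import *
s=r.state();print(s['time'],s['tcp_pos'],s['contact_force'])
im=r.capture('wrist');save('w2',im)
for p in [(557.2,-120.9,96),(557.2,-120.9,90)]: print(proj('wrist',p))
E
```

```text
7.6 [ 511.96037679 -105.39377752  148.98203894] [ 0.50095354  0.89094616 -0.26652112]
[368.78066138 328.18690645]
[367.32971012 322.38021898]
```

View pics/w2.png

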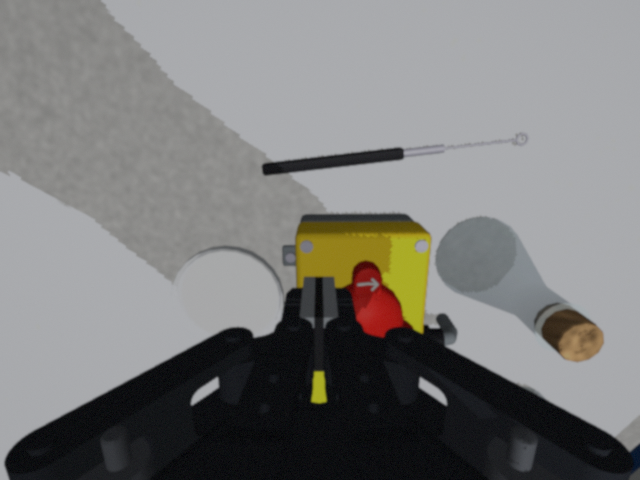

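The wrist picture shows the fingers left of the end lobe, whose tip is at (367,262); the flask is clear on the right. I'll check numerically whether the head is latched.

```bash
python3 - <<'E'
from h import *
C=np.array([582.4,-161.8]);a=np.radians(31.6);X=np.array([np.cos(a),np.sin(a)]);Y=np.array([-X[1],X[0]])
W=lambda x,y,z:[*(C+x*X+y*Y),z]
for z in (84,78): print('lobe end mid',proj('wrist',W(0,83.5,z)),'lobe sides',proj('wrist',W(-8.5,72,z+7)),proj('wrist',W(8.5,72,z+7)))
im=cv2.imread('pics/w2.png')[:,:,::-1].copy();h=cv2.cvtColor(im,cv2.COLOR_RGB2HSV)
red=((h[:,:,0]<8)|(h[:,:,0]>172))&(h[:,:,1]>150)&(h[:,:,2]>60)
ys,xs=np.nonzero(red);print('red top row',ys.min(),xs[ys==ys.min()])
for y in (265,270,275,280,285): q=xs[ys==y];print(y,q.min(),q.max())
w1=cv2.imread('pics/scene0.png').astype(int);im2=r.capture('scene');save('scene1',im2)
def top(i):
    h=cv2.cvtColor(i,cv2.COLOR_RGB2HSV);u=proj('scene',[557,-121,90]).astype(int);m=((h[:,:,0]<8)|(h[:,:,0]>172))&(h[:,:,1]>130)
    m=m[u[1]-25:u[1]+25,u[0]-25:u[0]+25];y,x=np.nonzero(m);return u,y.mean(),x.mean(),len(y)
print(top(w1[:,:,::-1].astype(np.uint8).copy()),top(im2))
print(proj('scene',[557.2,-120.9,96]),proj('scene',[557.2,-120.9,90]))
s=r.state()['tcp_pos'][:2]-C;print(s@X,s@Y)
E
```

```text
lobe end mid [368.52498002 261.26984132] lobe sides [354.08085994 285.31542317] [384.73009078 285.31025952]
lobe end mid [367.09005311 257.40082116] lobe sides [353.03918229 280.68522177] [382.80234253 280.68069656]
red top row 262 [364 365 366 367 368]
265 358 373
270 355 377
275 354 379
280 353 380
285 350 382
(array([283, 228]), np.float64(26.661538461538463), np.float64(24.03846153846154), 130) (array([283, 228]), np.float64(28.27857142857143), np.float64(24.15), 140)
[283.17343088 227.53832312] [283.26520224 228.87831138]
-29.71853469948128 84.1118474113197
```

The scene camera shows the head 1.6 px lower (1.3 px expected for 6 mm), so it is latched. Next I'll go down beside the end lobe and push it round.

Emit:
send_rows:
  rows: [0,0,1,0,0,0,2,0,0,0,1.8,0,0,0,0.8,0,0,0,0.2,0,0,0,0,0]

```text
time: 8.45
tcp_pos: [512.9, -105.8, 91.1]
orientation: [[-0.523, 0.852, 0.0], [0.852, 0.523, -0.0], [-0.0, 0.0, -1.0]]
contact_force: [-0.2, -0.0, 1.0]
gripper_width: 0.3
finger_force: 0.0
```

Emit:
send_rows:
  rows: [0,0.3,0,0,0,0.4,0,0,0,0.4,0,0,0,0.3,0,0,0,0.3,0,0,0,0.2,0,0,0,0,0,0]

```text
time: 9.32
tcp_pos: [529.1, -95.7, 90.8]
orientation: [[-0.523, 0.852, 0.0], [0.852, 0.523, -0.0], [-0.0, 0.0, -1.0]]
contact_force: [-0.6, -0.0, 0.0]
gripper_width: -0.1
finger_force: 0.1
```

Emit:
send_rows:
  rows: [0,0.3,0,0,0,0.3,0,0,0,0.3,0,0,0,0.3,0,0,0,0,0,0]

```text
time: 9.95
tcp_pos: [539.2, -89.4, 90.7]
orientation: [[-0.523, 0.852, -0.0], [0.852, 0.523, -0.0], [-0.0, -0.0, -1.0]]
contact_force: [-1.9, -0.6, -0.2]
gripper_width: 0.2
finger_force: 0.7
```

```bash
python3 - <<'E'
from h import *
s=r.state();print(s['time'],s['tcp_pos'],s['contact_force'])
im=r.capture('wrist');im2=r.capture('scene');im3=r.capture('top')
u=proj('scene',[557,-121,80]).astype(int);v=proj('top',[557,-121,80]).astype(int)
f=lambda i,u:cv2.resize(i[u[1]-30:u[1]+30,u[0]-40:u[0]+40],(400,300),interpolation=cv2.INTER_CUBIC)
save('w3',np.hstack([cv2.resize(im[180:420,240:440],(400,480)),np.vstack([f(im2,u),f(im3,v)])[:480]]))
E
```

```text
9.95 [539.18485477 -89.3731297   90.73896466] [-1.93695367 -0.61549255 -0.2189809 ]
```

View pics/w3.png

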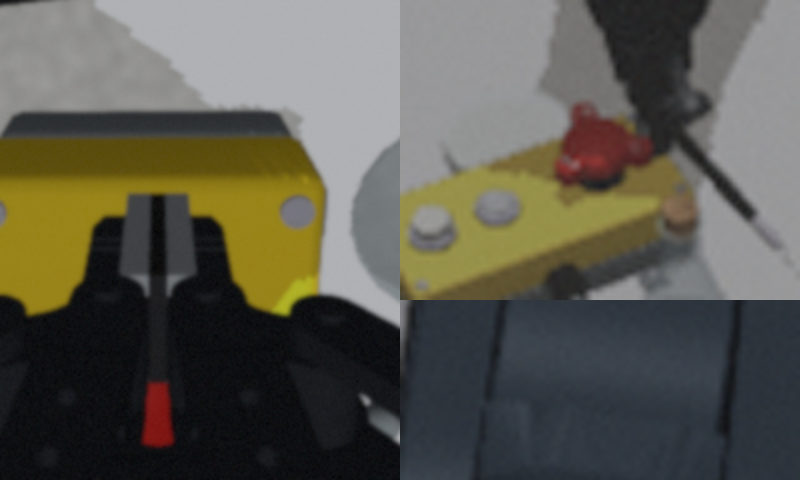

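The right-hand inset (scene camera) shows the head turned clockwise, with its dark stem visible under it, so it seems to have sprung out. The force is only 2 N. I'll push a little further to be sure, then back off.

Emit:
send_rows:
  rows: [0,0.2,0,0,0,0.2,0,0,0,0,0,0]

```text
time: 10.48
tcp_pos: [542.6, -87.3, 90.8]
orientation: [[-0.523, 0.852, 0.0], [0.852, 0.523, 0.0], [-0.0, 0.0, -1.0]]
contact_force: [-1.8, -0.2, 0.1]
gripper_width: 0.3
finger_force: 0.7
```

Emit:
send_rows:
  rows: [0,-0.4,0,0,0,-0.6,0,0,0,-0.7,0,0,0,-0.8,0,0,0,-0.8,0,0,0,-0.6,0,0,0,0,-1,0,0,0,-2,0,0,0,-2,0,0,0,-1,0,0,0,0,0]

```text
time: 11.85
tcp_pos: [509.8, -107.9, 151.5]
orientation: [[-0.523, 0.852, 0.001], [0.852, 0.523, -0.0], [-0.001, 0.001, -1.0]]
contact_force: [-0.4, 0.4, -0.0]
gripper_width: -0.1
finger_force: 0.0
```

```bash
python3 - <<'E'
from h import *
s=r.state();print(s['time'],s['tcp_pos'],s['contact_force'])
C=np.array([582.4,-161.8]);a=np.radians(31.6);X=np.array([np.cos(a),np.sin(a)]);Y=np.array([-X[1],X[0]])
p=s['tcp_pos'][:2]-C;print(p@X,p@Y)
im2=r.capture('scene');im=r.capture('wrist')
def top(i):
    h=cv2.cvtColor(i,cv2.COLOR_RGB2HSV);u=proj('scene',[557,-121,90]).astype(int);m=((h[:,:,0]<8)|(h[:,:,0]>172))&(h[:,:,1]>130)
    m=m[u[1]-25:u[1]+25,u[0]-25:u[0]+25];y,x=np.nonzero(m);return y.mean(),x.mean(),len(y)
for i in ('scene0','scene1'): print(top(cv2.imread(f'pics/{i}.png')[:,:,::-1].copy()))
print(top(im2))
u=proj('scene',[557,-121,80]).astype(int)
f=lambda i:cv2.resize(i[u[1]-30:u[1]+30,u[0]-30:u[0]+30],(266,266),interpolation=cv2.INTER_CUBIC)
A=np.hstack([f(cv2.imread(f'pics/{i}.png')[:,:,::-1]) for i in ('scene0','scene1')]+[f(im2)])
save('w4',np.vstack([A,cv2.resize(im[200:400,200:440],(798,330*798//798))]))
E
```

```text
11.85 [ 509.80368026 -107.87789262  151.45551637] [-0.43680312  0.36871577 -0.04907883]
-33.57781655790772 83.96635956669898
(np.float64(26.661538461538463), np.float64(24.03846153846154), 130)
(np.float64(28.27857142857143), np.float64(24.15), 140)
(np.float64(26.869565217391305), np.float64(23.797101449275363), 138)
```

View pics/w4.png

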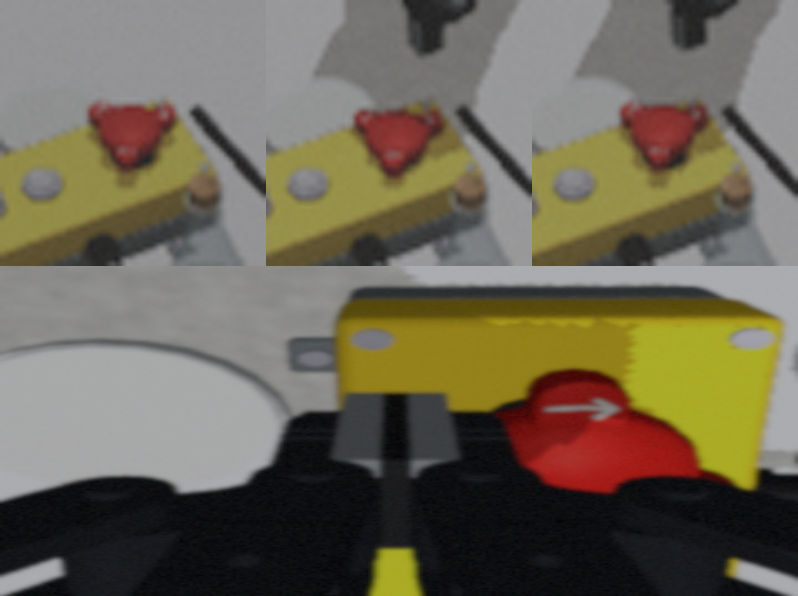

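The head is back to its starting look: the third inset matches the first, and the lobe arrow points straight across. Before pressing the reset button I'll check the clearance to the rack.

```bash
python3 - <<'E'
from h import *
C=np.array([582.4,-161.8]);a=np.radians(31.6);X=np.array([np.cos(a),np.sin(a)]);Y=np.array([-X[1],X[0]])
for n,uv,z in [('cap1',(607,152),118),('cap2',(648,118),118),('cap3',(690,82),118),('end a',(530,160),80),('end b',(595,240),80),('reset',(490,248),75)]:
    p=ray('top',(289+uv[0]/4,155+uv[1]/4),z)[:2]-C;print(n,(p@X).round(0),(p@Y).round(0)+66)
E
```

```text
cap1 8.0 -83.0
cap2 12.0 -115.0
cap3 17.0 -149.0
end a 32.0 -50.0
end b -32.0 -56.0
reset -1.0 0.0
```

Emit:
send_rows:
  rows: [-1,0.2,0,0,-2,0.5,0,0,-3,0.7,0,0,-3,0.7,0,0,-3,0.7,0,0,-2,0.4,0,0,-1,0.16,0,0,0,0,0.8,0,0,0,1.6,0,0,0,1.6,0,0,0,0.8,0,0,0,0.2,0,0,0,0,0]

```text
time: 13.58
tcp_pos: [616.5, -218.0, 101.1]
orientation: [[-0.523, 0.852, 0.0], [0.852, 0.523, -0.0], [-0.0, 0.0, -1.0]]
contact_force: [0.4, -0.1, 0.1]
gripper_width: 0.3
finger_force: 0.0
```

Emit:
send_rows:
  rows: [0,0,0.3,0,0,0,0.3,0,0,0,0.2,0,0,0,0,0]

```text
time: 14.08
tcp_pos: [616.9, -218.2, 93.9]
orientation: [[-0.523, 0.852, 0.002], [0.852, 0.523, -0.0], [-0.001, 0.001, -1.0]]
contact_force: [-2.9, 1.4, 13.1]
gripper_width: -0.0
finger_force: 6.5
```

The force is 13 N, well above the 4 N spring, so the button is fully in. Releasing now.

Emit:
send_rows:
  rows: [0,0,0,0,0,0,-0.5,0,0,0,-1.5,0,0,0,-2.5,0,0,0,-3,0,0,0,-3,0,0,0,-1,0,0,0,0,0,0,0,0,0]

```text
time: 15.2
tcp_pos: [615.9, -217.9, 206.5]
orientation: [[-0.523, 0.852, -0.002], [0.852, 0.523, 0.001], [0.001, -0.001, -1.0]]
contact_force: [0.1, 0.2, 0.6]
gripper_width: -0.5
finger_force: 0.0
```

```bash
python3 - <<'E'
from h import *
s=r.state();print(s['time'],s['tcp_pos'],s['contact_force'])
im=r.capture('scene')
def top(i):
    h=cv2.cvtColor(i,cv2.COLOR_RGB2HSV);u=proj('scene',[557,-121,90]).astype(int);m=((h[:,:,0]<8)|(h[:,:,0]>172))&(h[:,:,1]>130)
    m=m[u[1]-25:u[1]+25,u[0]-25:u[0]+25];y,x=np.nonzero(m);return y.mean(),x.mean(),len(y)
print(top(im))
u=proj('scene',[590,-170,60]).astype(int);f=lambda i:cv2.resize(i[u[1]-50:u[1]+50,u[0]-65:u[0]+65],(400,300),interpolation=cv2.INTER_CUBIC)
save('w5',np.hstack([f(cv2.imread('pics/scene0.png')[:,:,::-1]),f(im)]))
E
```

```text
15.2 [ 615.93071485 -217.87841768  206.54668909] [0.09388867 0.15164205 0.5665063 ]
(np.float64(27.055555555555557), np.float64(24.01388888888889), 144)
```

View pics/w5.png

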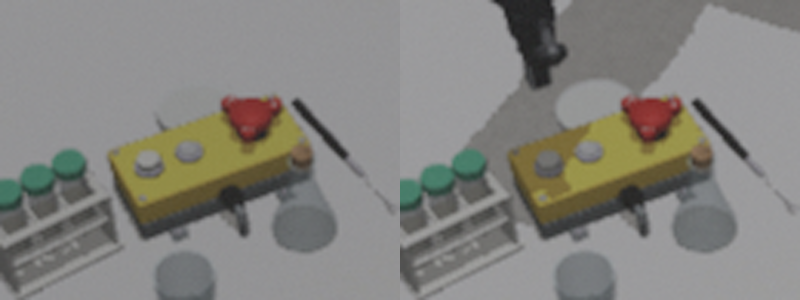

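Before (left) and after (right) match: the head is out and turned back, the reset button is out, and every bystander in view is where it was.

```bash
python3 -c "
from h import *
print(r.hand_in())"
```

```text
the job is handed in; nothing more can be done
None
```

I ran the full check and handed it in at about 15 s of the 51 s: the head latched, was turned clockwise until it sprang out and swung back, and the reset button was pushed fully in and came out. The pictures showed nothing shifted; the hand-in gave no verdict.

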